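Clamp the phone and raise the filming stand

TASK

Get the overhead filming stand on the kitchen island ready: with the stem still down, fold the clamp bar fully down over the phone in the cradle. Then take the black grip so that its side button is squeezed in, draw the telescopic stem up past the first stop to the second stop, the top of its travel, and finish still holding it there by the grip, fully extended, with the phone clamped in its cradle. Do not disturb the mug, mill, board and bowl that stand round it.

Things in the scene. Friction and masses are not known exactly. Their poses are not given: they have to be found in the camera images.
- stand: the filming stand: fixed steel foot 130 x 120 x 12 mm with an upright column 42 mm across (collar 50 mm, top at 138 mm). Origin on the worktop on the column's axis; +x points from the column to the phone cradle, z up; its yaw is that of all the stand's parts. A stem slides up out of the column and carries the grip on top and the cradle, 76 to 168 mm out along +x: 0.53 to 0.63 kg with the phone
- grip: black grip bar on the stem, 80 mm along the stand's x, 24 mm along y, 38 mm high; origin at its centre, 171 mm above the worktop with the stem down. The grey 18 x 18 mm button is at the middle of its -y side and stands 6.5 mm proud: fingers closing along the stand's y at the origin meet 30.5 mm, one pad pressing the button in. The column's collar top is 33 mm below the origin
- stem (a joint): how far the stem is drawn up, m: 0 down (locked, as at the start), 0.06 first stop, where it catches (within 2 mm) if the button is out, 0.11 second stop, the solid end of travel with no catch (let go there, it sinks to about 0.083). It leaves 0 and the first stop only while the button is in; with the button kept in it passes the first stop freely. About 7 N to lift
- button (a joint): how far the grip's button is pressed in, m: 0 out, 0.006 fully in (spring, 2.7 N at first and 8 N fully in; the catch is free beyond 0.005)
- clamp (a joint): angle of the clamp bar that folds over the phone, rad: 0 fully down (end stop; the bar then lies flat, its rubber 1.5 mm above the screen), growing as it is raised; it starts raised at 0.6 to 1.05 and stays where it is left (stiff hinge, 0.05 N m)
- clamp_hinge (a point): the clamp bar's hinge axis, at the cradle's far edge, 174.5 mm from the column's axis along the stand's +x and 173 mm above the worktop with the stem down. The axis runs along the stand's y; from it the bar points back towards the column and up
- clamp_tip (a point): free end of the clamp bar, 74 mm from the hinge, at the middle of its thickness; the bar is aluminium, 18 mm wide, 6 mm thick, with a black rubber crosspiece 50 mm wide at its end. Pressed straight down with closed fingers 25 mm from the hinge towards the column, it folds flat; its upper face then lies 3 mm above the hinge axis
- cradle (a point): the middle of the cradle's floor, on which the phone's underside rests: 122 mm from the column's axis, 157 mm above the worktop with the stem down; the cradle is an open frame 92 x 166 mm with a rim 7 mm high
- phone: the phone, 72 x 150 x 9 mm, lying loose, screen up, in the cradle; origin at its underside centre
- board: bystander: wooden chopping board, 160 x 240 x 18 mm, lying under the cradle in front of the foot; origin at its underside centre
- bowl: bystander: small blue bowl, 90 mm across, 45 mm high, on the chopping board under the cradle; origin at its underside centre
- mug: bystander: white mug, 76 mm across, 90 mm high, beside the stand; origin at its underside centre
- mill: bystander: dark wooden pepper mill, 52 mm across, 125 mm high, beside the stand; origin at its underside centre

How it is judged (in metres and radians):
On the way, in this order (a step that is already met when the one before it is completed fails the run):
1. the clamp bar is folded down over the phone while the stem is still down (value of joint clamp below 0.1 rad and distance between phone and cradle below 0.015 m and value of joint stem below 0.015 m), for 0.2 s.
2. the button in the grip is pressed by the fingers with the stem still down (value of joint button above 0.0045 m and value of joint stem below 0.015 m and value of joint clamp below 0.1 rad), for 0.05 s.
3. the stem is drawn up to the second stop (value of joint stem above 0.104 m and value of joint clamp below 0.1 rad), for 0.2 s.
At the end, for the whole second after the job is handed in: the stem is held within 6 mm of its second stop (0.11 m) and still, the fingers bear on the grip with more than 3 N, the clamp bar is down to within 0.1 rad and the phone lies within 15 mm of its place in the cradle (all of step 3 and velocity of joint stem between -0.02 and 0.02 m/s and contact force between the fingers and grip above 3 N and distance between phone and cradle below 0.015 m); the arm keeps its last pose, push and grip.
It fails at once if a bystander is moved by more than 40 mm (distance of any of board, bowl, mug, mill from where it was at the start of the episode above 0.04 m).
It fails at once if the phone is tipped or thrown out of the cradle (angle between phone's own z axis and vertical above 0.4 rad or distance between phone and cradle above 0.04 m).
It also fails if it takes over 40 s, if anything falls off the work surface, if the arm or the gripper's body presses on something with over 40 N, if the wrist force passes 120 N, or if a joint passes its speed limit or range.

ROBOT

A 7-joint arm with a two-finger parallel gripper is mounted at the origin on the work surface. World frame = base frame: x ahead of the robot, y to its left, z up, the work surface at z = 0. Lengths are in mm, angles in rad, forces in N, time in s.
With the tool pointing down it reaches from about 400 to 750 mm from the base axis. Payload 19.5 kg.
Tool frame: the origin (TCP) lies between the finger pads; the fingertips stand 22 mm ahead of it and the grasp point (between the pads) lies 3 mm ahead of it; z points along the fingers, y is the line along which they close (so a half turn about z gives the same grasp; the last joint's range is limited). The gripper opens to 85 mm and grips with 20 to 120 N. Pads are 22 mm wide; open, the fingers measure 114 mm over their backs; the gripper's body (76 mm by 85 mm) begins 54 mm behind the grasp point. The pads swing forward as they close: fully open they stand 13 mm farther back than shut.
Start: joints at [1.238, 0.707, -0.028, 1.485, 0.022, 0.951, -0.075], TCP at [164.857, -550.836, 253.268] pointing down, gripper open.
Joint ranges: [-2.71, 2.71], [-0.32, 2.16], [-1.57, 1.52], [0, 2.45], [-1.46, 4.6], [0, 2.02], [-2.83, 2.83]. Speed limits (rad/s): [1.89, 1.89, 2.57, 2.57, 3.01, 3.01, 3.01].

INTERFACE

Orientations are given as a unit quaternion [x, y, z, w].
In Python, from cell import r, camrig, monitor, sign_off gives the robot as it stands (r), with the cameras (camrig), the readings (monitor) and the job as plain functions.
- The arm moves only by the tool jog_arm, called after "Call:" by a JSON object that holds its "op" and its "data", one argument or row to a line. Schema: {"type":"object","properties":{"segments":{"type":"array","items":{"type":"object","properties":{"dx":{"type":"number"},"dy":{"type":"number"},"dz":{"type":"number"},"wx":{"type":"number"},"wy":{"type":"number"},"wz":{"type":"number"}},"additionalProperties":false},"minItems":1,"maxItems":10},"aperture":{"type":"number"},"only":{"type":"string"},"quiet":{"type":"boolean"},"lines":{"type":"string"}},"required":["segments"],"additionalProperties":false}. segments is a list of rows, 1 to 10 of them, each an object with the fields dx, dy, dz (the shift in a scale on which 1.0 is 400 mm), wx, wy, wz (a rotation vector in parts of the range, where 1.0 means 90 degrees); a field left out counts as zero; each row is the pose to reach, as a shift and turn from the pose commanded when the call began, along the tool's axes at that moment; what a row does not reach only later rows make up. A row lasts 1/10 s, in which the tool goes at most 50 mm and 0.15 rad, less where a joint would pass 70% of its speed; a pose out of reach is approached as far as the arm can. aperture is the finger opening in mm, set as the call begins (left out keeps the last). The fingers move at their own pace and stop on an object; the grip force is fixed at half the most. Time passes only in rows, so rows that do not move let the fingers close. The tool returns the time, the measured TCP pose, the force, the opening and the grip force at its end. only (a regular expression) keeps the lines of the reply that match it, lines (a string "A,B") keeps lines A to B, and quiet returns only ok. Input that does not fit is refused with a message, and nothing moves.
- monitor.state(): the state, without advancing time (a new reading comes with each control period).
- camrig.grab_frame(name): name is "side" or "top"; returns a dict with "image" (384x512x3 uint8, blue, green, red), "vfov" (degrees; the focal length in pixels is half the picture's height over the tangent of half this angle, whatever the lens; pixels are square), "cx", "cy" (the principal point, pixels), "k1" (the pictures are not rectified: a ray, as slopes to the right and down, at radius r is drawn at 1 + k1 r^2 times it, then the intrinsics apply), "R" (3x3) and "t" (3): a world point X has camera coordinates R X + t. Camera axes: x right, y down, z forward; pixel columns grow to the right and rows downward; lengths in mm; the calibration is good to about 2 mm. A picture is of the moment at which its call begins. There is no depth.
- sign_off(): hands the job in; it is judged then, once.
The state is a dict: "time": time; "q": joint angles; "qvel": joint speeds; "effort": joint torques, N m; "position": TCP position; "tcp_rot": TCP orientation; "force": force on the tool from outside, world axes, zero at the start; "moment": the same for the moment, N m; "opening": finger opening in mm; "finger_force": force on a finger pad.
Only numpy, scipy, OpenCV 4.12 (cv2) and the standard library are available. Lean on these libraries where they do the work, as an engineer would, in place of code of your own. Each camera call takes 0.05 s, during which the arm holds its last target. There are 200 camera calls.

## Working session

There is one attempt and no reset: what is moved stays moved. The work goes in short steps, Python scripts to look and compute and a tool call to move; the robot and the scene stay as the last step left them, time stands still between calls to the robot, and variables do not carry over. Pictures are saved under pics/ and viewed, at most 10 in all, crops included, and the job is handed in when it is done.

```bash
ls; mkdir -p pics
```

Run:
```python
from cell import r, camrig, monitor, sign_off
import cv2,json,numpy as np
for n in("side","top"):
    f=camrig.grab_frame(n); cv2.imwrite(f"pics/{n}0.png",f["image"]); 
    print(n,{k:(np.round(v,4).tolist()) for k,v in f.items() if k!="image"})
    import pickle; pickle.dump(f,open(f"{n}0.pkl","wb"))
s=monitor.state(); print({k:np.round(v,3).tolist() for k,v in s.items()})
```

```text
cell.py
pics
side {'vfov': 51.4916, 'cx': 263.423, 'cy': 190.547, 'k1': -0.0472, 'R': [[-0.9865, -0.1638, 0.0061], [-0.1298, 0.7576, -0.6396], [0.1002, -0.6318, -0.7686]], 't': [539.2697, 112.0688, 1035.0101]}
top {'vfov': 50.7999, 'cx': 258.1064, 'cy': 188.456, 'k1': 0.0216, 'R': [[-0.0034, -0.9999, 0.0119], [-0.9824, 0.0011, -0.187], [0.1869, -0.0123, -0.9823]], 't': [55.7839, 535.933, 967.6154]}
{'time': 0.1, 'q': [1.238, 0.707, -0.028, 1.485, 0.022, 0.951, -0.076], 'qvel': [0.002, -0.001, 0.001, -0.003, 0.0, 0.0, -0.0], 'effort': [0.001, -88.43, 1.236, -23.646, 0.017, 0.005, 0.0], 'position': [164.804, -550.637, 252.87], 'tcp_rot': [0.989, 0.145, -0.0, -0.001], 'force': [-0.39, 0.31, 0.075], 'moment': [-0.018, 0.016, -0.009], 'finger_force': 0.0, 'opening': 85.589}
```

View pics/side0.png

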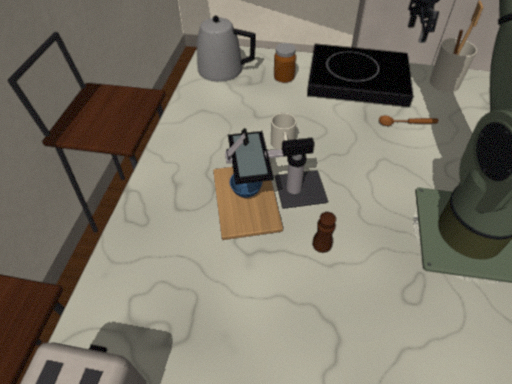

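View pics/top0.png

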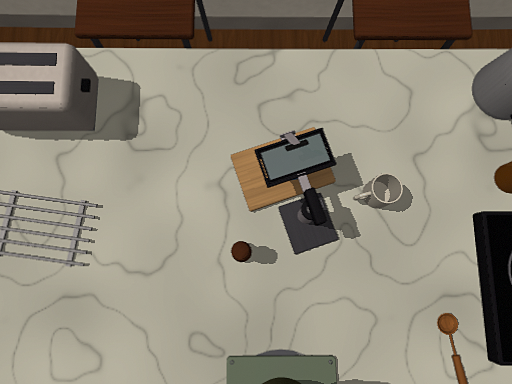

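The side view shows the grip at about (297,147), the phone at (250,157) and the bar at (237,143). In the top view the grip is at about (314,206), the phone at (296,156) and the clamp at (293,140). I'll enlarge both areas.

Create h.py:
```python
import cv2,pickle,numpy as np
def load(n): return pickle.load(open(n+".pkl","rb"))
def K(f):
    F=f["image"].shape[0]/2/np.tan(np.radians(f["vfov"])/2)
    return np.array([[F,0,f["cx"]],[0,F,f["cy"]],[0,0,1]]),np.array([f["k1"],0,0,0,0.])
def ray(f,p):
    k,d=K(f);R=np.array(f["R"]);t=np.array(f["t"])
    s=cv2.undistortPoints(np.array([[p]],float),k,d).ravel()
    v=R.T@np.r_[s,1];return -R.T@t,v/np.linalg.norm(v)
def onz(f,p,z):
    o,v=ray(f,p);return o+v*(z-o[2])/v[2]
def tri(fa,pa,fb,pb):
    o1,v1=ray(fa,pa);o2,v2=ray(fb,pb)
    s=np.linalg.lstsq(np.c_[v1,-v2],o2-o1,rcond=None)[0]
    a=o1+v1*s[0];b=o2+v2*s[1];return (a+b)/2,np.linalg.norm(a-b)
def proj(f,X):
    k,d=K(f);return cv2.projectPoints(np.array(X,float).reshape(-1,1,3),cv2.Rodrigues(np.array(f["R"]))[0],np.array(f["t"]),k,d)[0].reshape(-1,2)
```

Run:
```python
from h import *
def crop(n,x,y,w,h,k):
    c=load(n)["image"][y:y+h,x:x+w]; c=cv2.resize(c,None,fx=k,fy=k,interpolation=cv2.INTER_CUBIC)
    for i in range(0,w,10): cv2.putText(c,str(x+i),(i*k,8),0,.3,(0,0,255)); cv2.line(c,(i*k,8),(i*k,14),(0,0,255))
    for i in range(10,h,10): cv2.putText(c,str(y+i),(0,i*k+3),0,.3,(0,0,255)); cv2.line(c,(20,i*k),(26,i*k),(0,0,255))
    return c
cv2.imwrite("pics/c.png",np.hstack([crop("side0",220,120,100,100,4)[:, :],crop("top0",250,125,100,100,4)]))
for n,ps in(("side0",[(297,147),(250,157)]),("top0",[(314,206),(296,156)])):
    print([onz(load(n),p,170).round() for p in ps])
```

```text
[array([474., -67., 170.]), array([583., -12., 170.])]
[array([474., -67., 170.]), array([588., -29., 170.])]
```

View pics/c.png

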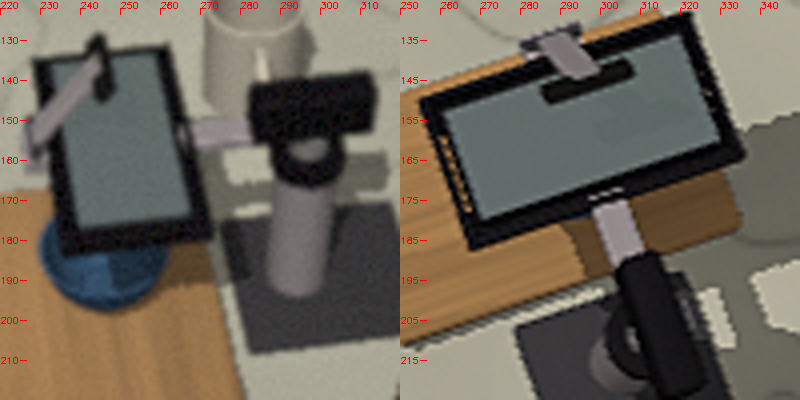

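The crops show the cradle frame corners in the top view at about (255.5,149.5), (323,128.5), (335.5,164.5) and (268,186.5). In the side view they are at (263,131), (272.5,179), (235.5,184) and (228,135). The grip top runs from (309,188) to (323,222) in the top view, and the raised bar ends in a rubber crosspiece.

Run:
```python
from h import *
S,T=load("side0"),load("top0")
C={}
for n,ps,pt in [("far+y",(235.5,184),(255.5,149.5)),("far-y",(228,135),(323,128.5)),("near-y",(263,131),(335.5,164.5)),("near+y",(272.5,179),(268,186.5)),
 ("tip rubber",(245,137.5),(297,146)),]:
    X,e=tri(S,ps,T,pt);C[n]=X;print(n,X.round(1),round(e,1))
c=sum(C[k] for k in("far+y","far-y","near-y","near+y"))/4
u=(C["far+y"]+C["far-y"]-C["near+y"]-C["near-y"])/2; w=(C["far+y"]+C["near+y"]-C["far-y"]-C["near-y"])/2
print("cradle",c.round(1),"size",np.linalg.norm(u),np.linalg.norm(w),np.degrees([np.arctan2(u[1],u[0]),np.arctan2(-w[0],w[1])]))
# grip mask: dark pixels in the grip window, min-area box in top view
for n,f,(x,y,W,H) in(("top",T,(300,186,40,40)),("side",S,(278,134,40,24))):
    g=f["image"].max(2)[y:y+H,x:x+W]; m=(g<38).astype(np.uint8)
    cs,_=cv2.findContours(m,cv2.RETR_EXTERNAL,2); k=max(cs,key=cv2.contourArea)
    b=cv2.minAreaRect(k+np.array([x,y],np.int32)); print(n,b,cv2.boxPoints(b).round(1).tolist())
yaw=np.arctan2(-w[0],w[1])
ex=np.array([np.cos(yaw),np.sin(yaw),0]);ey=np.array([-ex[1],ex[0],0])
b=np.r_[c[:2],0]-122*ex; print("base",b.round(1))
P=[b+a*40*ex+s*12*ey+[0,0,z] for z in(190,152) for a in(-1,1) for s in(-1,1)]+[b+[0,0,190],b+65*ex+60*ey,b+65*ex-60*ey,b-65*ex-60*ey]
for n,f in(("top",T),("side",S)):print(n,proj(f,P).round(1).tolist())
```

```text
far+y [606.2  61.7 150.6] 4.2
far-y [657.2 -94.9 156.5] 0.3
near-y [ 569.1 -119.3  162.7] 1.0
near+y [520.6  33.5 152.5] 1.0
tip rubber [596.5 -26.7 219. ] 0.6
cradle [588.3 -29.7 155.6] size 90.8645327919288 162.7183306216793 [16.80827608 17.82883875]
top ((313.4794616699219, 209.44520568847656), (42.13481903076172, 24.6956844329834), 69.44395446777344) [[294.5, 194.10000610351562], [317.6000061035156, 185.39999389648438], [332.3999938964844, 224.8000030517578], [309.29998779296875, 233.5]]
side ((297.5, 148.0), (18.0, 29.0), 90.0) [[283.0, 139.0], [312.0, 139.0], [312.0, 157.0], [283.0, 157.0]]
base [472.1 -67.1   0. ]
top [[327.1, 221.4], [316.5, 224.8], [314.6, 186.4], [304.2, 189.7], [324.1, 223.2], [313.9, 226.5], [312.1, 189.6], [302.1, 192.8], [315.6, 205.4], [274.9, 199.6], [317.8, 185.9], [334.6, 232.7]]
side [[313.0, 136.3], [315.2, 142.9], [281.4, 139.4], [283.1, 146.1], [311.5, 147.3], [313.6, 153.9], [280.8, 150.4], [282.4, 157.1], [298.2, 141.1], [274.1, 209.9], [267.4, 177.2], [311.1, 172.6]]
```

Add to h.py:
```python
from scipy.spatial.transform import Rotation as Ro
YAW=np.radians(17.6); B=np.array([472.1,-67.1,0])
EX=np.array([np.cos(YAW),np.sin(YAW),0]);EY=np.array([-EX[1],EX[0],0])
def go(s,X):
    R=Ro.from_quat(s["tcp_rot"]); Rt=Ro.from_matrix(np.c_[EX,-EY,[0,0,-1]])
    return R.inv().apply(np.array(X)-s["position"]).round(1),(R.inv()*Rt).as_rotvec().round(3)
```

Run:
```python
from h import *
from cell import r, camrig, monitor, sign_off
S,T=load("side0"),load("top0")
print([tri(S,a,T,b) for a,b in(((312.5,137.5),(325.5,221.3)),((282,141),(314,187)))])
print([ (B+a*40*EX-12*EY).round(1) for a in(-1,1)])
print(go(monitor.state(),B+149.5*EX+[0,0,300]))
```

```text
[(array([438.3238958 , -87.57580413, 188.75961758]), np.float64(0.5478251804982738)), (array([512.70305409, -65.51378405, 185.70021359]), np.float64(1.317271396095854))]
[array([437.6, -90.6,   0. ]), array([513.9, -66.4,   0. ])]
(array([ 582.5, -377.6,  -46.7]), array([-0.001, -0.   , -0.016]))
```

The rows are not in the units I measure in: shifts go in shares of 400 mm and turns go in shares of 90 degrees. I convert before sending: 350 mm / 400 = 0.875, 315 mm / 400 = 0.7875, -0.016 rad / 1.5708 = -0.0102.

Call:
{"op": "jog_arm", "data": {
  "segments": [
    {"dx":0.025, "dy":-0.0125, "dz":-0.0625},
    {"dx":0.1, "dy":-0.0625, "dz":-0.1175},
    {"dx":0.1875, "dy":-0.125, "dz":-0.1175},
    {"dx":0.2875, "dy":-0.1875, "dz":-0.1175},
    {"dx":0.3875, "dy":-0.25, "dz":-0.1175},
    {"dx":0.4875, "dy":-0.315, "dz":-0.1175, "wz":-0.0102},
    {"dx":0.5875, "dy":-0.38, "dz":-0.1175, "wz":-0.0102},
    {"dx":0.6875, "dy":-0.445, "dz":-0.1175, "wz":-0.0102},
    {"dx":0.7875, "dy":-0.51, "dz":-0.1175, "wz":-0.0102},
    {"dx":0.875, "dy":-0.5675, "dz":-0.1175, "wz":-0.0102}
  ],
  "aperture": 0
}}

```text
time: 1.1
position: [436.3, -230.9, 300.2]
tcp_rot: [0.988, 0.153, 0.0, -0.0]
force: [-0.1, -1.1, -0.8]
opening: -0.0
finger_force: 0.0
```

Run:
```python
from h import *
from cell import r, camrig, monitor, sign_off
print(go(monitor.state(),B+149.5*EX+EY+[0,0,300]))
```

```text
(array([ 233.2, -146.1,    0.3]), array([-0.   , -0.   ,  0.001]))
```

Converted, 233 mm / 400 = 0.5825, 225 mm / 400 = 0.5625.

Call:
{"op": "jog_arm", "data": {
  "segments": [
    {"dx":0.0875, "dy":-0.055},
    {"dx":0.175, "dy":-0.11},
    {"dx":0.2625, "dy":-0.165},
    {"dx":0.35, "dy":-0.22},
    {"dx":0.4375, "dy":-0.275},
    {"dx":0.5125, "dy":-0.32},
    {"dx":0.5625, "dy":-0.3525},
    {"dx":0.5825, "dy":-0.365},
    {"dx":0.5825, "dy":-0.365}
  ]
}}

```text
time: 2.0
position: [613.2, -22.8, 299.7]
tcp_rot: [0.988, 0.153, -0.0, -0.0]
force: [0.2, -0.3, -1.0]
opening: -0.0
finger_force: 0.0
```

Run:
```python
from h import *
from cell import r, camrig, monitor, sign_off
print(go(monitor.state(),B+149.5*EX+EY+[0,0,198]))
```

```text
(array([  1.7,  -1.4, 101.7]), array([-0.   ,  0.001,  0.001]))
```

Converted, 95 mm / 400 = 0.2375, 91 mm / 400 = 0.2275.

Call:
{"op": "jog_arm", "data": {
  "segments": [
    {"dz":0.05},
    {"dz":0.1},
    {"dz":0.1375},
    {"dz":0.1625},
    {"dz":0.1825},
    {"dz":0.2},
    {"dz":0.215},
    {"dz":0.2275},
    {"dz":0.2375},
    {"dz":0.2375}
  ]
}}

```text
time: 3.0
position: [613.0, -23.5, 204.9]
tcp_rot: [0.988, 0.153, -0.0, -0.0]
force: [0.2, -0.5, 0.4]
opening: 0.1
finger_force: 0.0
```

Run:
```python
from cell import r, camrig, monitor, sign_off
import cv2,numpy as np,pickle
o=[]
for n,(x,y) in(("side",(200,90)),("top",(230,90))):
    f=camrig.grab_frame(n); o.append(cv2.resize(f["image"][y:y+130,x:x+130],None,fx=3,fy=3,interpolation=2))
cv2.imwrite("pics/d.png",np.hstack(o))
```

```text
(no output)
```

View pics/d.png

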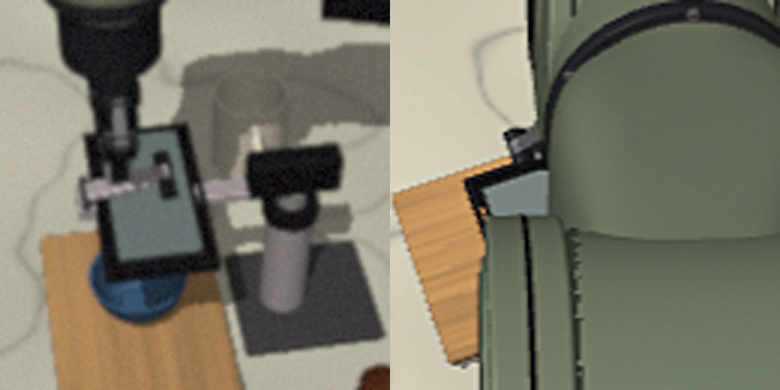

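In the side view, the fingertip sits on the bar at crop (120,180) and the bar is nearly flat, with its rubber over the screen. I'll press down to the stop.

Converted, 6 mm / 400 = 0.015, 4 mm / 400 = 0.01.

Call:
{"op": "jog_arm", "data": {
  "segments": [
    {"dy":-0.0025, "dz":0.005},
    {"dy":-0.0025, "dz":0.01},
    {"dy":-0.0025, "dz":0.015},
    {"dy":-0.0025, "dz":0.015},
    {"dy":-0.0025, "dz":0.015}
  ]
}}

```text
time: 3.6
position: [612.9, -22.5, 199.3]
tcp_rot: [0.988, 0.153, 0.0, -0.0]
force: [0.5, -0.3, 0.0]
opening: -0.0
finger_force: 0.0
```

Converted, 3 mm / 400 = 0.0075, 2 mm / 400 = 0.005.

Call:
{"op": "jog_arm", "data": {
  "segments": [
    {"dz":0.0025},
    {"dz":0.005},
    {"dz":0.0075},
    {"dz":0.0075}
  ]
}}

```text
time: 4.0
position: [612.9, -22.6, 197.7]
tcp_rot: [0.988, 0.153, 0.001, 0.0]
force: [-7.1, -0.3, 22.2]
opening: 0.2
finger_force: 10.8
```

The end stop is reached at 22 N. I'll retreat upward and go over the grip with the fingers opening.

Converted, -148 mm / 400 = -0.37, -100 mm / 400 = -0.25.

Call:
{"op": "jog_arm", "data": {
  "segments": [
    {"dz":-0.0125},
    {"dz":-0.05},
    {"dz":-0.1125},
    {"dz":-0.175},
    {"dx":-0.075, "dz":-0.175},
    {"dx":-0.1625, "dz":-0.175},
    {"dx":-0.25, "dz":-0.175},
    {"dx":-0.325, "dz":-0.175},
    {"dx":-0.37, "dz":-0.175},
    {"dx":-0.37, "dz":-0.175}
  ],
  "aperture": 70
}}

```text
time: 5.0
position: [470.3, -68.0, 266.8]
tcp_rot: [0.988, 0.152, -0.0, 0.0]
force: [0.5, 0.3, -0.6]
opening: 70.0
finger_force: 0.0
```

Run:
```python
from cell import r, camrig, monitor, sign_off
from h import *
print(go(monitor.state(),B+EY+[0,0,174]))
o=[]
for n,(x,y) in(("side",(200,90)),("top",(230,90))):
    f=camrig.grab_frame(n); pickle.dump(f,open(n+"1.pkl","wb")); o.append(cv2.resize(f["image"][y:y+130,x:x+130],None,fx=3,fy=3,interpolation=2))
cv2.imwrite("pics/e.png",np.hstack(o))
```

```text
(array([ 2. , -1.4, 92.8]), array([ 0.   ,  0.   , -0.002]))
```

View pics/e.png

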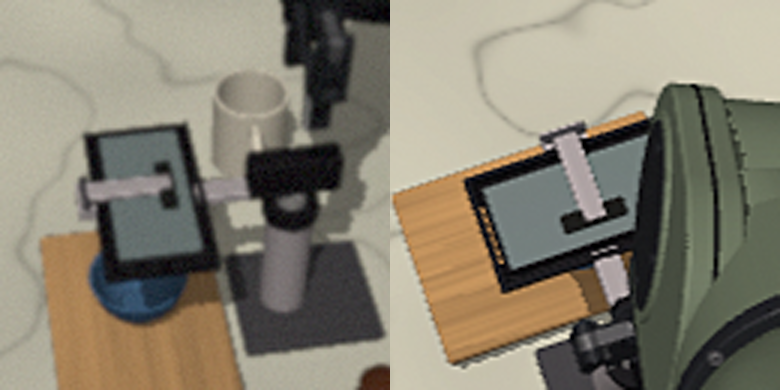

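The bar lies flat over the phone, with its rubber crosspiece at crop (168,186) in the side view and the phone still in place. Next I'll lower over the grip.

Converted, 95 mm / 400 = 0.2375, 88 mm / 400 = 0.22.

Call:
{"op": "jog_arm", "data": {
  "segments": [
    {"dx":0.005, "dy":-0.0025, "dz":0.0375},
    {"dx":0.005, "dy":-0.0025, "dz":0.0875},
    {"dx":0.005, "dy":-0.0025, "dz":0.13},
    {"dx":0.005, "dy":-0.0025, "dz":0.165},
    {"dx":0.005, "dy":-0.0025, "dz":0.195},
    {"dx":0.005, "dy":-0.0025, "dz":0.22},
    {"dx":0.005, "dy":-0.0025, "dz":0.2375},
    {"dx":0.005, "dy":-0.0025, "dz":0.2375}
  ]
}}

```text
time: 5.9
position: [473.4, -65.5, 170.6]
tcp_rot: [0.988, 0.153, -0.0, -0.0]
force: [-0.7, -0.5, 0.9]
opening: 70.2
finger_force: 0.0
```

Call:
{"op": "jog_arm", "data": {
  "segments": [
    {},
    {},
    {},
    {},
    {},
    {},
    {},
    {}
  ],
  "aperture": 0
}}

```text
time: 6.7
position: [474.2, -67.3, 172.1]
tcp_rot: [0.988, 0.152, 0.001, 0.001]
force: [2.3, -11.6, 8.1]
opening: 23.4
finger_force: 58.8
```

The opening of 23.4 mm means the button is fully in. Now the lift.

Converted, -105 mm / 400 = -0.2625, -99 mm / 400 = -0.2475.

Call:
{"op": "jog_arm", "data": {
  "segments": [
    {"dy":0.0025, "dz":-0.0125},
    {"dy":0.0025, "dz":-0.0375},
    {"dy":0.0025, "dz":-0.0675},
    {"dy":0.0025, "dz":-0.1},
    {"dy":0.0025, "dz":-0.1325},
    {"dy":0.0025, "dz":-0.165},
    {"dy":0.0025, "dz":-0.1975},
    {"dy":0.0025, "dz":-0.225},
    {"dy":0.0025, "dz":-0.2475},
    {"dy":0.0025, "dz":-0.2625}
  ]
}}

```text
time: 7.7
position: [474.1, -67.3, 277.1]
tcp_rot: [0.988, 0.153, 0.001, 0.001]
force: [5.2, -6.0, -5.0]
opening: 23.8
finger_force: 59.4
```

Converted, -6 mm / 400 = -0.015, -5 mm / 400 = -0.0125.

Call:
{"op": "jog_arm", "data": {
  "segments": [
    {"dz":-0.005},
    {"dz":-0.01},
    {"dz":-0.0125},
    {"dz":-0.015},
    {"dz":-0.015}
  ]
}}

```text
time: 8.2
position: [474.1, -67.3, 282.3]
tcp_rot: [0.988, 0.153, 0.001, 0.001]
force: [6.8, -6.5, -12.6]
opening: 23.8
finger_force: 62.8
```

Converted, -1 mm / 400 = -0.0025.

Call:
{"op": "jog_arm", "data": {
  "segments": [
    {"dz":-0.0025},
    {"dz":-0.0025},
    {"dz":-0.0025},
    {"dz":-0.0025}
  ]
}}

```text
time: 8.6
position: [474.0, -67.4, 282.5]
tcp_rot: [0.988, 0.153, 0.0, 0.001]
force: [11.2, -7.2, -30.7]
opening: 23.5
finger_force: 63.3
```

Run:
```python
from cell import r, camrig, monitor, sign_off
from h import *
o=[]
for n,(x,y) in(("side",(200,60)),("top",(230,90))):
    f=camrig.grab_frame(n); pickle.dump(f,open(n+"2.pkl","wb")); o.append(cv2.resize(f["image"][y:y+150,x:x+130],None,fx=3,fy=3,interpolation=2))
cv2.imwrite("pics/f.png",np.hstack(o))
```

```text
(no output)
```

View pics/f.png

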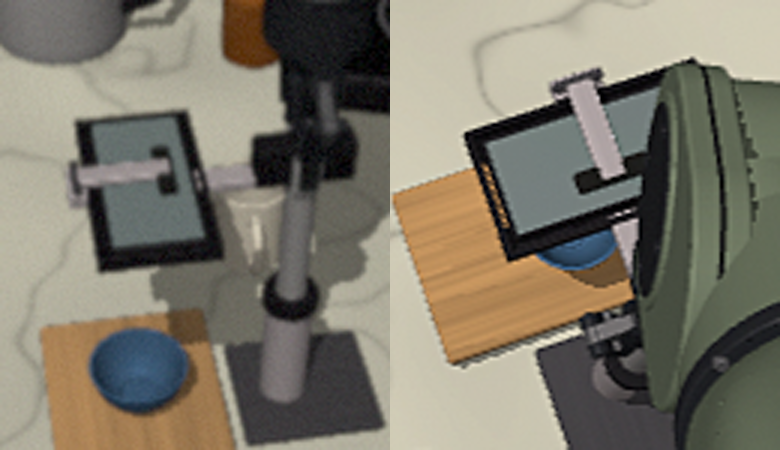

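The side view shows the stem fully out, with the grip held at crop (300,155). The bar is flat over the phone, which sits in the cradle, and the bowl and board have not moved. At 30 N the arm is solidly on the stop, so I'm handing in.

```bash
python3 -c "
from cell import r, camrig, monitor, sign_off
print(sign_off())"
```

```text
the job is handed in; nothing more can be done
None
```

The job is handed in (sign-off returned no verdict): the clamp bar is folded flat over the phone, and the arm holds the grip, button in, with the stem against its second stop; the board and bowl are unmoved in the last pictures and no contact with the mug or mill was seen.

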